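# Centre a wooden finial on the painting turntable

### The arm

A 6-joint arm with a two-finger parallel gripper is mounted at the origin on the work surface. World frame = base frame: x ahead of the robot, y to its left, z up, the work surface at z = 0. Lengths are in m, angles in degrees, forces in N, time in s.
With the tool pointing down it reaches from about 0.375 to 0.9 m from the base axis. Payload 3.1 kg.
Tool frame: the origin (TCP) lies on the centre line of the jaws, within the pads' length; the fingertips stand 17 mm ahead of it and the grasp point (between the pads) lies 2 mm behind it; z points along the fingers, y is the line along which they close (so a half turn about z gives the same grasp; the last joint's range is limited). The gripper opens to 87 mm and grips with 3 to 60 N. Pads are 19 mm wide; open, the fingers measure 117 mm over their backs; the gripper's body (75 mm by 190 mm) begins 51 mm behind the grasp point.
Start: joints at [65.231, 30.224, 82.088, -0, 67.689, -10.227], TCP at [0.157, 0.605, 0.24] pointing down, gripper open.
Joint ranges: [-176.69, 176.69], [-43.24, 126.21], [12.49, 139.97], [-82, 262], [0, 151.66], [-163.58, 163.58]. Speed limits (degrees/s): [159.86, 159.86, 180, 180, 180, 180].

### API

Orientations are given as a 3x3 rotation matrix whose columns are the frame's x, y, z axes.
In Python, from rig import bot, imaging, finder gives the robot as it stands. The module is installed in compiled form; this text tells all that it offers.
- The arm moves only by the tool play_rows, never from a script. Its argument "motion" is a list that holds one entry, the list of rows, each a list of 6 numbers: the shift along the tool's x, y, z in normalised numbers (1 is 0.75 m), then the turn, a rotation vector about the tool's x, y, z in normalised numbers (1 is 90 degrees). In form: [[[dx, dy, dz, wx, wy, wz], ...]]. A call has 1 to 8 rows; each row is the pose to reach, as a shift and turn from the pose commanded when the call began, along the tool's axes at that moment; what a row does not reach only later rows make up. A row lasts 1/12 s, in which the tool goes at most 41.7 mm and 7.16 degrees, less where a joint would pass 70% of its speed; a pose out of reach is approached as far as the arm can. No shift or turn number may pass 1 either way. A call with a gripper value outside its range is refused whole. "fingers" is the finger opening in m, from 0 to 0.087, set as the call begins (left out, the last holds). The fingers move at their own pace and stop on an object; the grip force is fixed at half the most. Time passes only in rows, so rows that repeat a pose let the fingers close. It gives the time, the measured TCP pose, the force, the opening and the grip force at its end, in the units of the state.
- bot.read_state(): the state, without advancing time (a new reading comes with each control period).
- imaging.capture(name): name is "scene" or "top" or "wrist"; returns a dict with "frame" (420x560x3 uint8, red, green, blue), "camera_matrix" (3x3 intrinsics, pixels), "R" (3x3) and "t" (3): a world point X has camera coordinates R X + t. Camera axes: x right, y down, z forward; pixel columns grow to the right and rows downward; lengths in m; the calibration is good to about 2 mm. The wrist camera is an equidistant fisheye: a pixel r from the principal point sees the ray r / f radians off the axis. A picture is of the moment at which its call begins. There is no depth.
- bot.hand_in(): hands the job in; it is judged then, once.
Trained networks look in the newest picture that a camera, given by its name, has taken for a name from the list of things; names that differ only in an ending like _2 or _b are one class to them, and where a whole thing is asked for, a point or a joint stands for the part that bears it (a point fixed in the world has none). Each returns a list of dicts, best first, with "confidence" (0 to 1); they miss things now and then, are a little off and sometimes report something else, mostly with a low value. They report only what shows in the picture. A call takes as long as a camera call. They do not tell look-alikes from the thing itself.
- finder.recognise(camera, name): "at" ([x, y, z] in m, in world coordinates, good to about 4 mm: the middle of the surface that is visible of it).
- finder.outline_of(camera, name): "pixels" (420x560 bool, what is visible of it).
The state is a dict: "time_s": time; "joint_positions": joint angles; "qvel": joint speeds; "tau": joint torques, N m; "position": TCP position; "tcp_rot": TCP orientation; "force": force on the tool from outside, world axes, zero at the start; "moment": the same for the moment, N m; "opening": opening from 0.0 (shut) to 1.0 (fully open); "grasp_force": force on a finger pad.
Only numpy, scipy, OpenCV 4.12 (cv2) and the standard library are available. Lean on these libraries where they do the work, as an engineer would, in place of code of your own. Each camera call takes 0.05 s, during which the arm holds its last target. There are 200 camera calls.

### The job

The bare wooden finial has been set down off-centre on the turntable and must be centred before it can be painted: nudge it with light taps of the fingertips or the outside of the fingers, until its foot stands wholly inside the smallest ring on the turntable's head. It is wobbly on its small foot, so do not topple it or knock it off, and never take it between the fingers or lift it. Leave it standing there upright and still, and leave the painted finial, the paint tin, the jar and the brush where they are.

Things in the scene. Friction and masses are not known exactly. Their poses are not given: they have to be found in the camera images.
- finial: bare light-wood finial, 0.09 to 0.18 kg, loose on the turntable: foot 32 mm wide, 8 thick; ball-shaped bulb 60 wide, centre 36 mm above the underside; neck 18 wide; knob 28 wide on top; 92 high; round about z. Origin: centre of the foot's underside, z up. Wobbly: slides (friction about 0.3) if pushed slowly at the bulb's middle or lower, topples if pushed at neck or knob; falls beyond 20 degrees
- finial_knob (a point): centre of the bare finial's knob (28 mm in diameter), on its axis, 78 mm above the underside of its foot and 14 mm below its top
- wheel_centre (a point): where the turntable's axis meets the top of its head, 95 mm above the bench; z up. Fixed turntable: grey foot 136 mm wide, column, flat round aluminium head 160 mm wide, 10 thick, with three thin dark rings 44, 90 and 140 mm in diameter centred here. The head turns freely about the axis (bearing friction 0.01 N m) and cannot tilt; its turning does not matter
- painted_finial: a second finial of the same shape and size, painted blue, standing on the bench; leave it alone. Origin: centre of its underside
- paint_tin: closed steel paint tin with a blue band and a wire handle, 84 mm in diameter, 90 mm high, standing on the bench; leave it alone. Origin: centre of its underside
- jar: amber glass jar with a brass cap, 62 mm in diameter, 85 mm high, standing on the bench; leave it alone. Origin: centre of its underside
- brush: paint brush, lying on the bench; leave it alone. Its handle points along its -x axis, its bristles along +x. Origin: underside, near the middle
Things that resemble listed ones, but are neither listed nor needed, are in the scene too. What is shaped like the finial but purple or turquoise is not meant.

How it is judged (in metres and radians):
At the end, for the whole second after the job is handed in: The finial stands upright (within 3 degrees) and still on the turntable's head, its foot wholly inside the smallest ring (foot centre within 6 mm of the turntable's axis); the painted finial, tin, jar and brush are within 15 mm of where they were (horizontal distance between finial and wheel_centre below 0.006 m and z of finial in the frame of wheel_centre between -0.003 and 0.003 m and angle between finial's own z axis and vertical below 0.05 rad and linear speed of finial below 0.01 m/s and angular speed of finial below 0.2 rad/s and distance of each of painted_finial, paint_tin, jar, brush from where it was at the start of the episode below 0.015 m); the robot touches nothing.
It fails at once if the finial is toppled (leans more than 17 degrees) or knocked off the turntable's head (angle between finial's own z axis and vertical above 0.3 rad or z of finial in the frame of wheel_centre below -0.008 m).
It fails at once if the finial is taken between the fingers (the point between the finger pads comes over its axis, lower than 20 mm above its top) or lifted off the head ((horizontal distance between the grasp point and finial_knob below 0.015 m and z of the grasp point in the frame of finial_knob below 0.034 m) or z of finial in the frame of wheel_centre above 0.01 m).
It fails at once if the finial is pressed harder than a light tap (over 6 N) (contact force between any of the fingers, the arm and finial above 6 N).
It fails at once if the finial is sent sliding fast (over 0.3 m/s) (linear speed of finial above 0.3 m/s).
It fails at once if the painted finial, tin, jar or brush is pushed about (over 15 mm) (distance of any of painted_finial, paint_tin, jar, brush from where it was at the start of the episode above 0.015 m).
It also fails if it takes over 54 s, if anything falls off the work surface, if the arm or the gripper's body presses on something with over 40 N, if the wrist force passes 120 N, or if a joint passes its speed limit or range.

## Working session

There is one attempt and no reset: what is moved stays moved. The work goes in short steps, Python scripts to look and compute and a tool call to move; the robot and the scene stay as the last step left them, time stands still between calls to the robot, and variables do not carry over. Pictures are saved under pics/ and viewed, at most 10 in all, crops included, and the job is handed in when it is done.

Besides the shell and the picture viewer there is one more tool, called after "Request:" as name([rows], argument=value, ...), one row to a line, values as JSON. play_rows: Moves the arm, as the interface text tells. Its arguments: {"type":"object","properties":{"motion":{"type":"array"},"fingers":{"type":"number"}},"required":["motion"]}

```bash
mkdir -p pics; cat > h.py <<'E'
from rig import bot, imaging, finder
import numpy as np, cv2
def cap(n,save=None):
    c=imaging.capture(n)
    if save: cv2.imwrite('pics/'+save,c['frame'][:,:,::-1])
    return c
E
python3 - <<'E'
from h import *
s=bot.read_state();print(s['time_s'],s['position'],np.round(s['tcp_rot'],3).tolist(),s['force'])
for n in ['scene','top']:
    c=cap(n,n+'0.png')
    print(n,(-np.array(c['R']).T@c['t']).round(3))
    for k in ['finial','finial_knob','wheel_centre','painted_finial','paint_tin','jar','brush']:
        try: print(k,[(np.round(d['at'],3).tolist(),round(d['confidence'],2)) for d in finder.recognise(n,k)])
        except Exception as e: print(k,e)
print(bot.read_state()['time_s'])
E
```

```text
0.0 [0.15661083 0.60433336 0.2385927 ] [[-0.968, 0.251, -0.001], [0.251, 0.968, -0.002], [0.0, -0.002, -1.0]] [-0.36594408  0.08624162 -0.73107691]
scene [1.156 0.177 1.163]
finial [([0.457, 0.01, 0.059], 0.79), ([0.613, -0.069, 0.151], 0.77), ([0.455, -0.104, 0.057], 0.61)]
finial_knob [([0.458, -0.102, 0.058], 0.83), ([0.608, -0.068, 0.157], 0.81), ([0.459, 0.01, 0.055], 0.71)]
wheel_centre [([0.643, -0.101, 0.094], 0.71)]
painted_finial [([0.437, -0.277, 0.057], 0.84)]
paint_tin [([0.611, 0.303, 0.089], 0.82)]
jar []
brush [([0.465, 0.433, 0.021], 0.77), ([0.642, -0.103, 0.097], 0.65)]
top [0.395 0.059 1.3  ]
finial [([0.447, -0.109, 0.056], 0.85), ([0.447, 0.008, 0.057], 0.7), ([0.597, -0.07, 0.151], 0.65)]
finial_knob [([0.447, -0.107, 0.054], 0.69), ([0.589, -0.069, 0.154], 0.59), ([0.447, 0.008, 0.054], 0.59)]
wheel_centre [([0.626, -0.112, 0.094], 0.75), ([0.589, -0.071, 0.153], 0.22)]
painted_finial [([0.423, -0.274, 0.054], 0.66), ([0.595, -0.071, 0.155], 0.51)]
paint_tin [([0.589, 0.292, 0.091], 0.81)]
jar [([0.592, -0.287, 0.088], 0.82)]
brush [([0.465, 0.43, 0.019], 0.57)]
0.8
```

View pics/scene0.png

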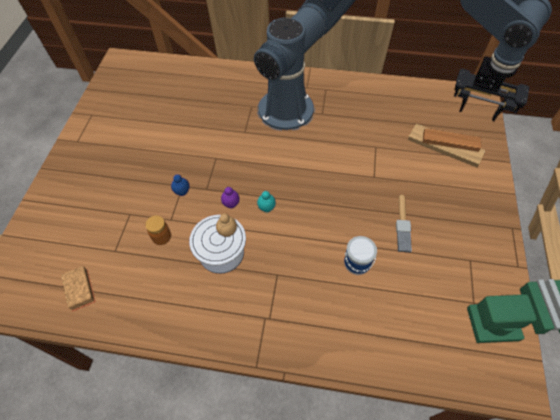

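View pics/top0.png

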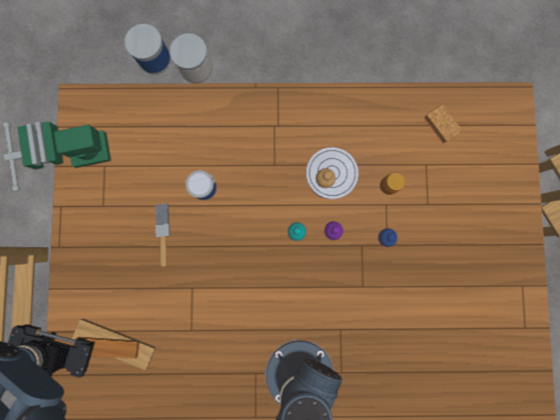

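The scene view shows the wooden finial at about px (227,226), up-left of the centre of the turntable rings (218,240). The top view shows it at (327,177), with the ring centre at (332,173). The purple and turquoise look-alikes stand on the bench. Next I'll go closer and measure with the wrist camera.

The rows are not in the units I measure in: shifts go in shares of 0.75 m and turns go in shares of 90 degrees. I convert before sending: -0.547 m is -0.7293, -0.503 m is -0.6707, 38.5 degrees is 0.4278.

Request:
play_rows([
  [[-0.7293,-0.6707,-0.0667,0,0,0.4278],[-0.7293,-0.6707,-0.0667,0,0,0.4278],[-0.7293,-0.6707,-0.0667,0,0,0.4278],[-0.7293,-0.6707,-0.0667,0,0,0.4278],[-0.7293,-0.6707,-0.0667,0,0,0.4278],[-0.7293,-0.6707,-0.0667,0,0,0.4278],[-0.7293,-0.6707,-0.0667,0,0,0.4278],[-0.7293,-0.6707,-0.0667,0,0,0.4278]],
], fingers=0.0)

```text
time_s: 1.47
position: [0.3381, 0.324, 0.2624]
tcp_rot: [[-0.601, 0.799, 0.001], [0.799, 0.601, 0.0], [-0.0, 0.001, -1.0]]
force: [0.7, 0.6, -0.2]
opening: 0.475
grasp_force: 0.0
```

```bash
cat >> h.py <<'E'
def go(p,R=None):
    """tool-frame shift+turn from the present pose to world pos p, orientation R"""
    from scipy.spatial.transform import Rotation as Ro
    s=bot.read_state();T=np.array(s['tcp_rot']);R=T if R is None else R
    print('t',round(s['time_s'],2),'pos',np.round(s['position'],4),'f',np.round(s['force'],2))
    print('row',np.round(T.T@(np.array(p)-s['position']),4).tolist(),np.round(Ro.from_matrix(T.T@R).as_rotvec(degrees=True),2).tolist())
def orient(d,tilt=0):
    """tool x = -d, fingers down, tips leaning toward d by tilt deg"""
    d=np.array([d[0],d[1],0.])/np.hypot(*d[:2]);t=np.radians(tilt);u=np.array([0,0,1.])
    z=-u*np.cos(t)+d*np.sin(t); x=-d*np.cos(t)-u*np.sin(t); return np.c_[x,np.cross(z,x),z]
E
python3 -c "
from h import *
go([.56,-.02,.29],orient([.6,-.8]))"
```

```text
t 1.47 pos [0.3381 0.324  0.2624] f [ 0.75  0.59 -0.18]
row [-0.4083, -0.0296, -0.0276] [0.05, 0.01, 0.11]
```

Converted, -0.408 m is -0.544, -0.03 m is -0.04.

Request:
play_rows([
  [[-0.544,-0.04,-0.0373,0,0,0],[-0.544,-0.04,-0.0373,0,0,0],[-0.544,-0.04,-0.0373,0,0,0],[-0.544,-0.04,-0.0373,0,0,0],[-0.544,-0.04,-0.0373,0,0,0],[-0.544,-0.04,-0.0373,0,0,0],[-0.544,-0.04,-0.0373,0,0,0],[-0.544,-0.04,-0.0373,0,0,0]],
])

```text
time_s: 2.13
position: [0.5181, 0.0439, 0.2851]
tcp_rot: [[-0.601, 0.799, 0.001], [0.799, 0.601, 0.0], [-0.0, 0.001, -1.0]]
force: [-0.3, 0.6, -0.2]
opening: 0.009
grasp_force: 0.0
```

Converted, -0.07 m is -0.0933, -0.002 m is -0.0027.

Request:
play_rows([
  [[-0.0933,0,-0.0027,0,0,0],[-0.0933,0,-0.0027,0,0,0],[-0.0933,0,-0.0027,0,0,0],[-0.0933,0,-0.0027,0,0,0]],
])

```text
time_s: 2.47
position: [0.56, -0.0115, 0.2864]
tcp_rot: [[-0.599, 0.801, -0.0], [0.801, 0.599, 0.0], [0.0, 0.0, -1.0]]
force: [-0.3, 1.1, 0.5]
opening: 0.002
grasp_force: 0.0
```

```bash
python3 - <<'E'
from h import *
go([.56,-.02,.29],orient([.6,-.8]))
c=cap('wrist','w1.png')
print((-np.array(c['R']).T@c['t']).round(3),np.round(c['R'],2).tolist(),c['camera_matrix'])
for k in ['finial','finial_knob','wheel_centre']:
    print(k,[(np.round(d['at'],3).tolist(),round(d['confidence'],2)) for d in finder.recognise('wrist',k)])
E
```

```text
t 2.47 pos [ 0.56   -0.0115  0.2864] f [-0.3   1.08  0.5 ]
row [-0.0068, -0.0051, -0.0036] [0.0, -0.02, -0.08]
[0.511 0.053 0.431] [[0.8, 0.6, 0.0], [0.57, -0.77, 0.29], [0.17, -0.23, -0.96]] [[325.1922621    0.         279.70115288]
 [  0.         325.1922621  205.63309912]
 [  0.           0.           1.        ]]
finial [([0.575, -0.061, 0.136], 0.86), ([0.452, 0.012, 0.057], 0.75), ([0.457, -0.096, 0.056], 0.71)]
finial_knob [([0.457, -0.099, 0.063], 0.82), ([0.573, -0.066, 0.132], 0.66), ([0.452, 0.005, 0.064], 0.64), ([0.585, -0.05, 0.096], 0.64)]
wheel_centre [([0.586, -0.054, 0.096], 0.84)]
```

View pics/w1.png

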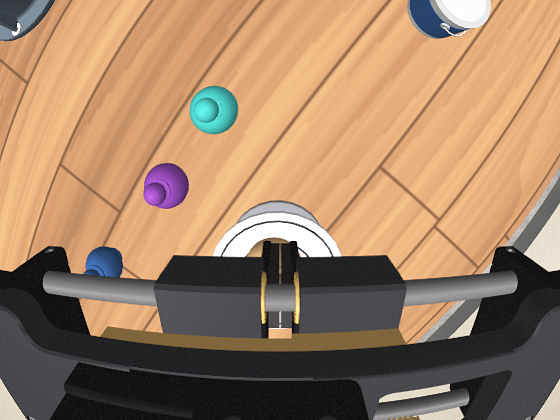

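The wrist picture shows the turntable at about px (280,230), mostly hidden behind the fingers because the camera sits on the tool's +x side. I'll turn the tool half a turn, so the camera faces the finial and I push with the +x side.

```bash
sed -i 's/tool x = -d, fingers/tool x = +d, fingers/; s/ z=-u\*np.cos(t)+d\*np.sin(t); x=-d\*np.cos(t)-u\*np.sin(t);/ z=-u*np.cos(t)+d*np.sin(t); x=d*np.cos(t)+u*np.sin(t);/' h.py; python3 - <<'E'
from h import *
print(bot.read_state()['joint_positions'])
go([.545,.0,.26],orient([.6,-.8]))
E
```

```text
[-1.23649508e+01  2.20406141e+01  8.84804743e+01  1.41954381e-02
  6.95495573e+01 -4.94194001e+01]
t 2.67 pos [ 0.5582 -0.0087  0.2866] f [0.67 0.34 0.64]
row [0.0149, -0.0053, 0.0266] [0.1, -0.06, -179.82]
```

Converted, 57 degrees is 0.6333.

Request:
play_rows([
  [[0,0,0,0,0,0.6333],[0,0,0,0,0,0.6333],[0,0,0,0,0,0.6333],[0,0,0,0,0,0.6333],[0,0,0,0,0,0.6333],[0,0,0,0,0,0.6333],[0,0,0,0,0,0.6333],[0,0,0,0,0,0.6333]],
])

```text
time_s: 3.33
position: [0.5585, -0.0084, 0.2869]
tcp_rot: [[0.346, 0.938, -0.0], [0.938, -0.346, 0.0], [0.0, -0.0, -1.0]]
force: [-0.3, 0.2, -0.3]
opening: 0.008
grasp_force: 0.0
```

Converted, 57 degrees is 0.6333.

Request:
play_rows([
  [[0,0,0,0,0,0.6333],[0,0,0,0,0,0.6333],[0,0,0,0,0,0.6333],[0,0,0,0,0,0.6333],[0,0,0,0,0,0.6333],[0,0,0,0,0,0.6333],[0,0,0,0,0,0.6333],[0,0,0,0,0,0.6333]],
])

```text
time_s: 4.0
position: [0.5585, -0.0084, 0.2869]
tcp_rot: [[0.975, 0.22, -0.0], [0.22, -0.975, 0.0], [-0.0, -0.0, -1.0]]
force: [0.1, 0.4, -1.0]
opening: 0.003
grasp_force: 0.0
```

Converted, 57 degrees is 0.6333.

Request:
play_rows([
  [[0,0,0,0,0,0.6333],[0,0,0,0,0,0.6333],[0,0,0,0,0,0.6333],[0,0,0,0,0,0.6333],[0,0,0,0,0,0.6333],[0,0,0,0,0,0.6333],[0,0,0,0,0,0.6333],[0,0,0,0,0,0.6333]],
])

```text
time_s: 4.67
position: [0.5585, -0.0084, 0.2869]
tcp_rot: [[0.716, -0.698, -0.0], [-0.698, -0.716, 0.0], [-0.0, 0.0, -1.0]]
force: [-0.5, -0.5, 0.7]
opening: 0.003
grasp_force: 0.0
```

```bash
python3 -c "
from h import *
go([.53,.02,.26],orient([.6,-.8],10))"
```

```text
t 4.67 pos [ 0.5585 -0.0084  0.2869] f [-0.54 -0.52  0.72]
row [-0.0402, -0.0005, 0.0269] [-0.77, 10.0, 8.84]
```

Converted, -0.04 m is -0.0533, 0.027 m is 0.036, 10 degrees is 0.1111.

Request:
play_rows([
  [[-0.0533,0,0.036,-0.0089,0.1111,0.0978],[-0.0533,0,0.036,-0.0089,0.1111,0.0978],[-0.0533,0,0.036,-0.0089,0.1111,0.0978],[-0.0533,0,0.036,-0.0089,0.1111,0.0978]],
])

```text
time_s: 5.0
position: [0.5291, 0.02, 0.2597]
tcp_rot: [[0.599, -0.794, 0.104], [-0.782, -0.608, -0.138], [0.173, 0.001, -0.985]]
force: [1.0, 0.3, 0.5]
opening: 0.005
grasp_force: 0.0
```

```bash
python3 - <<'E'
from h import *
go([.53,.02,.26],orient([.6,-.8],10))
c=cap('wrist','w2.png')
print((-np.array(c['R']).T@c['t']).round(3))
for k in ['finial','finial_knob','wheel_centre']:
    print(k,[(np.round(d['at'],3).tolist(),round(d['confidence'],2)) for d in finder.recognise('wrist',k)])
E
```

```text
t 5.0 pos [0.5291 0.02   0.2597] f [0.98 0.33 0.52]
row [0.0006, -0.0007, -0.0002] [-0.03, 0.04, 0.57]
[ 0.561 -0.022  0.416]
finial [([0.46, -0.001, 0.056], 0.94), ([0.462, -0.104, 0.058], 0.85), ([0.589, -0.066, 0.155], 0.67)]
finial_knob [([0.593, -0.073, 0.152], 0.85), ([0.46, -0.1, 0.059], 0.83), ([0.46, -0.003, 0.062], 0.63)]
wheel_centre [([0.63, -0.108, 0.098], 0.67)]
```

View pics/w2.png

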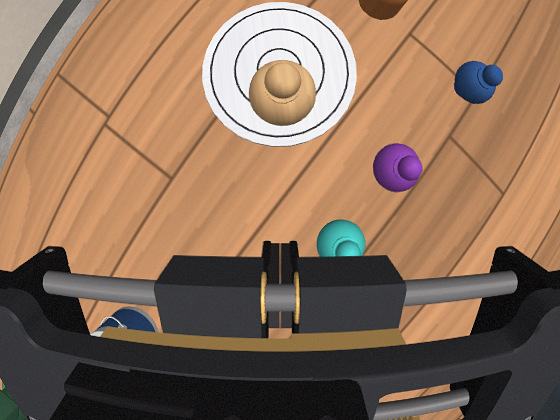

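The wrist view is clear: the bare finial is at about px (282,90) and the ring centre near (280,68). Now I'll fit both by calibrated ray geometry.

```bash
cat >> h.py <<'E'
from scipy.optimize import minimize, least_squares
def rays(c,px):
    K=c['camera_matrix'];q=(np.asarray(px,float)-[K[0,2],K[1,2]])/K[0,0]
    th=np.linalg.norm(q,axis=-1);k=np.sinc(th/np.pi)
    v=np.concatenate([q*k[...,None],np.cos(th)[...,None]],-1)
    return v@c['R'], -np.array(c['R']).T@c['t']
def project(c,X):
    v=np.asarray(X)@np.array(c['R']).T+c['t'];r=np.hypot(v[...,0],v[...,1]);th=np.arctan2(r,v[...,2])
    K=c['camera_matrix'];return np.array([K[0,2],K[1,2]])+K[0,0]*(th/r)[...,None]*v[...,:2]
def masks(c,near):
    f=cv2.cvtColor(c['frame'],cv2.COLOR_RGB2HSV)
    white=((f[...,1]<40)&(f[...,2]>150)).astype(np.uint8)
    best=None
    for d in finder.outline_of('wrist','finial'):
        m=np.array(d['pixels']);yx=np.argwhere(m)
        if not len(yx): continue
        dist=np.linalg.norm(yx.mean(0)[::-1]-project(c,near))
        if best is None or dist<best[0]: best=(dist,m)
    return white,best[1]
def measure(near,c0=(.63,-.106),zh=.095,save=None):
    c=cap('wrist',save); white,m=masks(c,np.array([*near,.14]))
    # finial: silhouette of bulb+knob spheres, centres at zh+.036/.078
    g=np.stack(np.meshgrid(np.arange(560),np.arange(420)),-1);x0,y0=np.maximum(np.argwhere(m).min(0)[::-1]-15,0);x1,y1=np.argwhere(m).max(0)[::-1]+15
    v,o=rays(c,g[y0:y1,x0:x1]);mm=m[y0:y1,x0:x1]
    def cost(p):
        s=0
        for h,r in((.036,.030),(.078,.014)):
            d=np.linalg.norm(np.cross(v,np.array([p[0],p[1],p[2]+h])-o),axis=-1)
            s=np.maximum(s,1/(1+np.exp((d-r)/.0007)))
        return np.mean((s-mm)**2)
    fit=minimize(lambda p:cost([p[0],p[1],zh]),near,method='Nelder-Mead',options=dict(initial_simplex=np.array(near)+[[0,0],[.01,0],[0,.01]],xatol=1e-5))
    f3=minimize(cost,[*fit.x,zh],method='Nelder-Mead',options=dict(initial_simplex=np.array([*fit.x,zh])+[[0,0,0],[.005,0,0],[0,.005,0],[0,0,.005]],xatol=1e-5))
    # head: rim r=.08, found along radial lines by the white->other edge
    P=[]
    for a in np.radians(np.arange(0,360,3)):
        R=np.arange(.066,.1,.0004);px=project(c,np.stack([c0[0]+R*np.cos(a),c0[1]+R*np.sin(a),0*R+zh],-1))
        i=np.round(px).astype(int);
        if (i<2).any() or (i[:,0]>557).any() or (i[:,1]>417).any(): continue
        w=white[i[:,1],i[:,0]];k=np.where(w)[0]
        if len(k)>5 and len(k)and k[-1]<len(R)-3: P.append([c0[0]+R[k[-1]]*np.cos(a),c0[1]+R[k[-1]]*np.sin(a)])
    P=np.array(P)
    h=least_squares(lambda p:np.hypot(P[:,0]-p[0],P[:,1]-p[1])-p[2],[*c0,.08],loss='soft_l1',f_scale=.001)
    print('finial',fit.x.round(4),'cost',round(fit.fun,4),'free z',f3.x.round(4),'| head',h.x.round(4),'n',len(P),'rms',np.sqrt(np.mean(h.fun**2)).round(4))
    e=h.x[:2]-fit.x; print('centre-finial',e.round(4),'dist',np.hypot(*e).round(4))
    return fit.x,h.x[:2]
E
python3 - <<'E'
from h import *
f,w=measure([.6,-.073]); d=(w-f)/np.linalg.norm(w-f); print(d)
# ring check
c=imaging.capture('wrist')
im=c['frame'].copy()
a=np.radians(np.arange(0,361,4))
for (p,r,z) in [(w,.022,.095),(w,.045,.095),(w,.07,.095),(w,.08,.095)]:
    q=project(c,np.stack([p[0]+r*np.cos(a),p[1]+r*np.sin(a),0*a+z],-1))
    cv2.polylines(im,[(q*16).astype(np.int32)],True,(255,0,0),1,cv2.LINE_AA,4)
q=project(c,np.array([[*f,.095+.036],[*f,.095+.078]]))
for p in q: cv2.circle(im,tuple(np.round(p).astype(int)),1,(0,0,255),-1)
cv2.imwrite('pics/ov.png',cv2.resize(im[0:160,180:380],None,fx=3.5,fy=3.5)[:,:,::-1])
E
```

```text
finial [ 0.5988 -0.0755] cost 0.0107 free z [ 0.5994 -0.0763  0.0903] | head [ 0.6215 -0.0999  0.0788] n 94 rms 0.0004
centre-finial [ 0.0227 -0.0245] dist 0.0334
[ 0.68011474 -0.73310568]
```

View pics/ov.png

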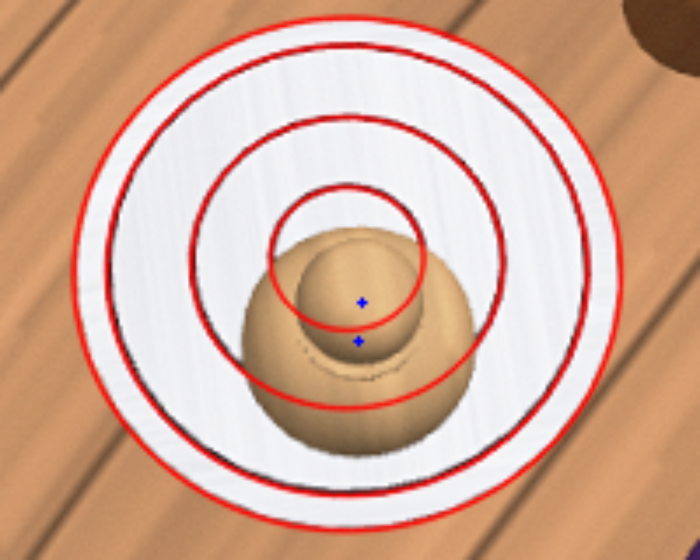

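The fit matches all the rings, and the finial is 33 mm off-centre. I'll descend behind it, tilted 15° and 15 mm clear of it.

```bash
python3 -c "
from h import *
go([.5614,-.0352,.128],orient([.680,-.733],15))"
```

```text
t 5.35 pos [0.5316 0.0171 0.2601] f [ 0.01  0.07 -0.27]
row [0.0357, 0.0078, 0.1405] [1.23, 4.93, -5.64]
```

Converted, 0.1405 m is 0.1873, 0.07 m is 0.0933, -5.6 degrees is -0.0622.

Request:
play_rows([
  [[0.012,0.0027,0.0467,0.0133,0.0544,-0.0622],[0.024,0.0053,0.0933,0.0133,0.0544,-0.0622],[0.036,0.008,0.14,0.0133,0.0544,-0.0622],[0.0476,0.0104,0.1873,0.0133,0.0544,-0.0622],[0.0476,0.0104,0.1873,0.0133,0.0544,-0.0622],[0.0476,0.0104,0.1873,0.0133,0.0544,-0.0622]],
])

```text
time_s: 5.85
position: [0.5595, -0.0354, 0.1254]
tcp_rot: [[0.657, -0.734, 0.169], [-0.71, -0.679, -0.189], [0.254, 0.004, -0.967]]
force: [0.3, -0.4, 1.1]
opening: 0.007
grasp_force: 0.0
```

```bash
python3 - <<'E'
from h import *
f,w=measure([.6,-.074],save='w3.png')
d=(w-f)/np.linalg.norm(w-f);s=bot.read_state();r=f-s['position'][:2]
print('dir',d,'along',r@d,'across',np.cross(d,r)); T=np.array(s['tcp_rot']);print('toolx',T[:,0].round(3))
go(s['position'],orient(d,15)); print('step of 10mm along d in tool',(T.T@np.array([*d*.01,0])).round(5))
E
```

```text
finial [ 0.5989 -0.0754] cost 0.0109 free z [ 0.599  -0.0755  0.0935] | head [ 0.6215 -0.1002  0.0784] n 91 rms 0.0003
centre-finial [ 0.0225 -0.0248] dist 0.0335
dir [ 0.6719994 -0.7405517] along 0.05557923881376067 across 0.0005998656695844311
toolx [ 0.657 -0.708  0.259]
t 5.95 pos [ 0.5611 -0.0347  0.1288] f [0.39 0.32 0.74]
row [0.0, 0.0, 0.0] [-0.17, -0.02, 0.59]
step of 10mm along d in tool [0.00966 0.00011 0.00259]<stdin>:4: DeprecationWarning: Arrays of 2-dimensional vectors are deprecated. Use arrays of 3-dimensional vectors instead. (deprecated in NumPy 2.0)
```

View pics/w3.png

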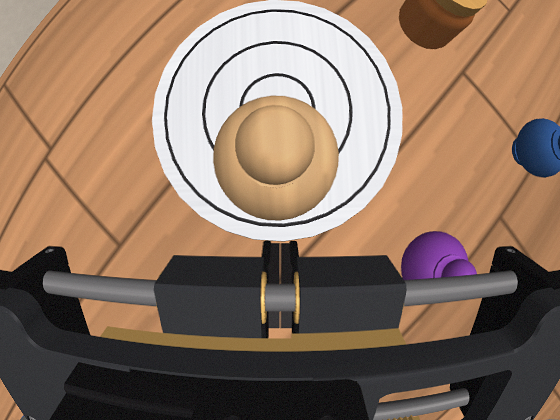

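The view from closer gives the same values: the finial is dead ahead of the fingertips at px (276,155), and the ring centre is near (277,110). I'll push slowly along the line.

Converted, 0.0193 m is 0.0257, 0.0169 m is 0.0225, 0.5 degrees is 0.0056.

Request:
play_rows([
  [[0.0032,0,0.0008,0,0,0.0056],[0.0064,0,0.0017,0,0,0.0056],[0.0096,0,0.0025,0,0,0.0056],[0.0129,0,0.0035,0,0,0.0056],[0.0161,0,0.0043,0,0,0.0056],[0.0193,0,0.0052,0,0,0.0056],[0.0225,0,0.006,0,0,0.0056],[0.0257,0,0.0069,0,0,0.0056]],
])

```text
time_s: 6.62
position: [0.574, -0.0493, 0.1275]
tcp_rot: [[0.651, -0.739, 0.174], [-0.714, -0.674, -0.189], [0.257, -0.001, -0.966]]
force: [-0.6, 0.1, -1.5]
opening: 0.006
grasp_force: 0.1
```

```bash
cat >> h.py <<'E'
def check(near):
    f,w=measure(near);e=w-f;s=bot.read_state();T=np.array(s['tcp_rot']);d=T[:2,0]/np.hypot(*T[:2,0]);n=np.array([-d[1],d[0]]);r=f-s['position'][:2]
    print('t',round(s['time_s'],2),'pos',s['position'].round(4),'F',s['force'].round(2))
    print('toolx',d.round(3),'to go: along',round(e@d,4),'left',round(e@n,4),'| finial from tcp: along',round(r@d,4),'left',round(r@n,4))
E
python3 -c "
from h import *
check([.602,-.078])"
```

```text
finial [ 0.6009 -0.0782] cost 0.0103 free z [ 0.6009 -0.0782  0.0938] | head [ 0.6218 -0.1008  0.0782] n 98 rms 0.002
centre-finial [ 0.0209 -0.0226] dist 0.0308
t 6.72 pos [ 0.5743 -0.0495  0.1274] F [-0.24 -0.19 -0.57]
toolx [ 0.673 -0.739] to go: along 0.0308 left 0.0002 | finial from tcp: along 0.0391 left 0.0004
```

Converted, 0.0193 m is 0.0257, 0.0169 m is 0.0225.

Request:
play_rows([
  [[0.0032,0,0.0008,0,0,0],[0.0064,0,0.0017,0,0,0],[0.0096,0,0.0025,0,0,0],[0.0129,0,0.0035,0,0,0],[0.0161,0,0.0043,0,0,0],[0.0193,0,0.0052,0,0,0],[0.0225,0,0.006,0,0,0],[0.0257,0,0.0069,0,0,0]],
])

```text
time_s: 7.38
position: [0.5875, -0.0641, 0.1274]
tcp_rot: [[0.651, -0.739, 0.174], [-0.714, -0.674, -0.189], [0.257, -0.001, -0.966]]
force: [0.0, -0.9, -0.7]
opening: 0.008
grasp_force: 0.1
```

```bash
python3 -c "
from h import *
check([.615,-.093])"
```

```text
finial [ 0.6139 -0.0934] cost 0.0106 free z [ 0.6139 -0.0934  0.0936] | head [ 0.622  -0.1009  0.078 ] n 100 rms 0.0037
centre-finial [ 0.0082 -0.0075] dist 0.0111
t 7.48 pos [ 0.5879 -0.0643  0.1275] F [ 0.27 -0.17  0.51]
toolx [ 0.673 -0.739] to go: along 0.0111 left 0.001 | finial from tcp: along 0.039 left -0.0004
```

Converted, 0.01 m is 0.0133, 0.001 m is 0.0013.

Request:
play_rows([
  [[0.0025,0,0.0007,0,0,0],[0.0052,0,0.0013,0,0,0],[0.0077,0,0.0021,0,0,0],[0.0103,0,0.0028,0,0,0],[0.0123,0,0.0033,0,0,0],[0.0133,0,0.0036,0,0,0],[0.0133,0,0.0036,0,0,0]],
])

```text
time_s: 8.07
position: [0.5946, -0.0718, 0.1275]
tcp_rot: [[0.651, -0.739, 0.175], [-0.714, -0.674, -0.19], [0.258, -0.001, -0.966]]
force: [0.6, 0.8, 0.3]
opening: 0.003
grasp_force: 0.0
```

Converted, -0.04 m is -0.0533, -0.003 m is -0.004.

Request:
play_rows([
  [[-0.004,0,-0.0011,0,0,0],[-0.0107,0,-0.0027,0,0,0],[-0.024,0,-0.0067,0,0,0],[-0.04,0,-0.0107,0,0,0],[-0.0533,0,-0.0143,0,0,0],[-0.0533,0,-0.0143,0,0,0]],
])

```text
time_s: 8.57
position: [0.5633, -0.0387, 0.127]
tcp_rot: [[0.653, -0.738, 0.171], [-0.713, -0.675, -0.188], [0.254, 0.001, -0.967]]
force: [-1.1, 0.2, -0.5]
opening: 0.003
grasp_force: 0.0
```

```bash
python3 -c "
from h import *
check([.621,-.1])
measure([.621,-.1],save='w4.png')"
```

```text
finial [ 0.621  -0.1012] cost 0.0103 free z [ 0.6212 -0.1014  0.0941] | head [ 0.6215 -0.1004  0.0784] n 95 rms 0.0008
centre-finial [0.0005 0.0008] dist 0.0009
t 8.67 pos [ 0.566  -0.0401  0.1276] F [-0.14 -1.13 -0.  ]
toolx [ 0.675 -0.738] to go: along -0.0002 left 0.0009 | finial from tcp: along 0.0822 left -0.0006
finial [ 0.621  -0.1011] cost 0.0103 free z [ 0.621  -0.1012  0.0949] | head [ 0.6215 -0.1004  0.0784] n 97 rms 0.0015
centre-finial [0.0006 0.0007] dist 0.0009
```

View pics/w4.png

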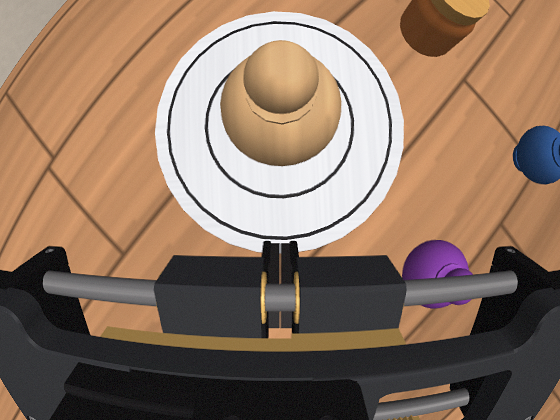

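The picture shows the finial upright on the head at px (280,105), hiding the small ring and concentric with the other rings. It is measured at 0.9 mm off-centre, with the fingers well clear.

```bash
python3 -c "
from h import *
print(bot.hand_in())"
```

```text
the job is handed in; nothing more can be done
None
```

The finial is centred: it stands upright on the turntable, measured about 1 mm from the axis. The arm is clear of it, the other items were not touched, and the job was handed in at about 9 s. The hand-in call returned no verdict.

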